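# Click the sound selector round to the long mark and press enter

## Robot

A 7-joint arm with a two-finger parallel gripper is mounted at the origin on the work surface. World frame = base frame: x ahead of the robot, y to its left, z up, the work surface at z = 0. Lengths are in m, angles in degrees, forces in N, time in s.
With the tool pointing down it reaches from about 0.35 to 0.775 m from the base axis. Payload 3.1 kg.
Tool frame: the origin (TCP) lies on the centre line of the jaws, within the pads' length; the fingertips stand 17 mm ahead of it and the grasp point (between the pads) lies 2 mm behind it (robot.tip_reach is the distance from the TCP to the fingertips, in m); z points along the fingers, y is the line along which they close (so a half turn about z gives the same grasp; the last joint's range is limited). The gripper opens to 85 mm and grips with 20 to 120 N. Pads are 22 mm wide; open, the fingers measure 114 mm over their backs; the gripper's body (76 mm by 85 mm) begins 54 mm behind the grasp point. The pads swing forward as they close: fully open they stand 13 mm farther back than shut.
Start: joints at [74.731, 17.813, 0.802, 86.603, -0.252, 75.585, -1.558], TCP at [0.123, -0.536, 0.248] pointing down, gripper open.
Joint ranges: [-154.91, 154.91], [-16.99, 109.72], [-72.82, 74.43], [7.12, 147.25], [-82.49, 262.49], [11.32, 116.49], [-174.64, 174.64]. Speed limits (degrees/s): [159.86, 159.86, 180, 180, 180, 180, 180].

## Interface

Orientations are given as [roll, pitch, yaw] about the fixed x, y, z axes, in that order (R = Rz(yaw) Ry(pitch) Rx(roll)).
In Python, from station import robot, fingers, vision, workorder, recognise gives the robot as it stands. Calls block until the motion is done:
- robot.move_to(position, orientation): joint-space move of the TCP to a pose.
- robot.line_to(position, orientation=None, velocity=0.15, f_stop=None): straight line of the TCP; orientation=None keeps the orientation; velocity is the mean speed in m/s. With f_stop (N) it stops when the force on the tool has changed by that much, and returns True; else False.
- robot.move_j(angles): joint-space move.
- fingers.gripper_to(opening, force=None): opening from 0.0 (shut) to 1.0 (fully open); force is the grip in N (None keeps the last); returns when the fingers have stopped.
- robot.pause(seconds).
- robot.inverse_kinematics(position, orientation): joint angles nearest the present ones, or None.
- vision.grab_frame(name): name is "scene" or "top" or "wrist"; returns the picture (384x512x3 uint8, red, green, blue); there is no depth.
- vision.calibration(name): a dict with "mtx" (3x3 intrinsics, pixels), "extrinsics" (4x4, takes a point from world to camera coordinates); the wrist camera has in their place "T_tool_cam" (4x4, takes a point from camera to tool coordinates, whose origin is the TCP and whose axes are the flange's). Camera axes: x right, y up, looking along -z (the intrinsics and any distortion apply to the point x, -y, -z); pixel columns grow to the right and rows downward; lengths in m; the calibration is good to about 2 mm. A picture is of the moment at which its call begins: read the wrist's pose just before it. calibration takes no time and is no camera call.
A pose or a line that the arm cannot do raises robot.PlanningError and nothing moves.
- workorder.close_job(): hands the job in; it is judged then, once.
Trained networks look in the newest picture that a camera, given by its name, has taken for a name from the list of things; names that differ only in an ending like _2 or _b are one class to them, and where a whole thing is asked for, a point or a joint stands for the part that bears it (a point fixed in the world has none). Each returns a list of dicts, best first, with "p" (0 to 1); they miss things now and then, are a little off and sometimes report something else, mostly with a low value. They report only what shows in the picture. A call takes as long as a camera call.
- recognise(label, camera): "rect" ([centre column, centre row, width, height] in pixels, round what is visible of it).
Readings, each from a call of its own:
- robot.current_time_s(): time.
- robot.current_joint_positions(): joint angles.
- robot.current_dq(): joint speeds.
- robot.current_joint_torque(): joint torques, N m.
- robot.current_tool_pos(): TCP position.
- robot.current_eef_rot(): TCP orientation.
- robot.current_contact_force(): force on the tool from outside, world axes, zero at the start.
- robot.current_torque(): the same for the moment, N m.
- robot.current_finger_gap(): opening from 0.0 (shut) to 1.0 (fully open).
- robot.current_gripper_force(): force on a finger pad.
Only numpy, scipy, OpenCV 4.12 (cv2) and the standard library are available. Lean on these libraries where they do the work, as an engineer would, in place of code of your own. Each camera call takes 0.05 s, during which the arm holds its last target. There are 200 camera calls.

## Task

Switch the sound selector over to the games console: lay a fingertip on the flat top of its big knurled dial and turn it clockwise by friction, gently, until it clicks into the position where the pointer line is at the long raised mark. Then press the round button beside the dial all the way down, and let it come back up; leave the dial in its click, and neither shift nor lift the pot, mug, controller or cartridges.

Things in the scene. Friction and masses are not known exactly. Their poses are not given: they have to be found in the camera images.
- selector: fixed box, 170 mm (its x) by 304 (its y) by 55 high, grey top, black sides, wooden ends; origin at its underside's centre. Dial axis at (0, +70), button at (0, -35) mm. Seven raised marks round the dial, one per click: at +90, +60, +30, 0, -30, -60, -90 degrees from the box's x axis; that at -30 is a long radial bar (22 x 6 mm, 3 high), the others dots 6 mm wide, at radius 56 mm.
- dial_cap: cap of the dial: aluminium disc 96 mm wide, 20 thick, knurled side, flat top with a thin black pointer line (6 mm wide, 9 to 45 mm from the axis). Origin on the axis at the top face (82 mm up), x along the pointer, z up. Pressed, it sinks up to 6 mm (2 N, then 1.5 N per mm, about 11 N at the stop) and springs back. A fingertip pressed down off-centre and moved in an arc turns it by friction.
- dial (a joint): dial angle in rad, growing clockwise seen from above; 0 = pointer at the first dot (the box's +y direction). Clicks 0.524 (30 degrees) apart from 0 to 3.142; the long mark is 2.094. Up to 0.08 N m turns it from click to click; let go, it snaps to the nearest. Starts one to three clicks short of the long mark.
- long_mark (a point): middle of the top of the long raised bar mark, on the box's top, 63 mm from the dial's axis
- enter_top (a point): centre of the top of the round push button (26 mm in diameter, sprung, 6 mm of travel, 5 N fully down), on the box's top 105 mm from the dial's axis
- enter (a joint): travel of the button in m, 0 = up, 0.006 = fully down
- pot: loose small white ceramic succulent pot, 70 mm in diameter, about 85 mm high with the plant, 0.25 kg, near the button's end of the selector; origin at the centre of its underside. Leave alone.
- controller: loose red game controller, about 95 x 155 x 30 mm (40 mm with sticks), lying on the table; origin at its underside. Leave alone.
- cart_a: loose grey game cartridge, 55 x 62 x 14 mm, 60 g, lying flat; origin at the centre of its underside. Leave alone. It lies on the selector's top, beyond the button.
- cart_b: loose grey game cartridge, 55 x 62 x 14 mm, 60 g, lying flat; origin at the centre of its underside. Leave alone. It lies on a fixed wooden block 50 mm high at the right.
- cart_c: loose grey game cartridge, 55 x 62 x 14 mm, 60 g, lying flat; origin at the centre of its underside. Leave alone. It lies on a fixed wooden block 50 mm high at the right.
- riser: fixed wooden block, 100 x 160 x 50 mm, at the right, carrying two cartridges; origin at the centre of its underside
- mug: loose blue ceramic mug, 80 mm in diameter, 90 mm high; origin at the centre of its underside. Leave alone.

How it is judged (in metres and radians):
On the way, in this order (a step that is already met when the one before it is completed fails the run):
1. the dial has clicked into the long mark (value of joint dial between 1.9744 and 2.2144 rad), for 0.2 s.
2. the button is pressed fully down with the dial at the long mark (all of step 1 and value of joint enter above 0.0045 m), for 0.02 s.
At the end, for the whole second after the job is handed in: The dial rests within 0.12 rad of the long mark (2.094 rad), the button has been pressed at least 4.5 mm down after that and is up again (within 2 mm), and no loose thing is more than 25 mm from where it was (all of step 1 and velocity of joint dial between -0.05 and 0.05 rad/s and value of joint enter below 0.002 m and distance of each of pot, controller, cart_a, cart_b, cart_c, mug from where it was at the start of the episode below 0.025 m); the robot touches nothing.
It fails at once if the pot, mug, controller or a cartridge is shifted or lifted by more than 25 mm (distance of any of pot, controller, cart_a, cart_b, cart_c, mug from where it was at the start of the episode above 0.025 m).
It fails at once if the dial is squeezed or pressed with more than 35 N (contact force between dial_cap and the fingers above 35 N).
It also fails if it takes over 38 s, if anything falls off the work surface, if the arm or the gripper's body presses on something with over 40 N, if the wrist force passes 120 N, or if a joint passes its speed limit or range.

## Working session

There is one attempt and no reset: what is moved stays moved. The work goes in short steps, each a Python script; the robot and the scene stay as the last script left them, time stands still between calls to the robot, and variables do not carry over. Pictures are saved under pics/ and viewed, at most 10 in all, crops included, and the job is handed in when it is done.

```bash
mkdir -p pics; python3 - <<'E'
from station import robot, fingers, vision, workorder, recognise
import cv2,numpy as np
for n in ("top","scene"):
    im=vision.grab_frame(n); cv2.imwrite(f"pics/{n}0.png",im[:,:,::-1])
    for l in ("selector","dial_cap","enter_top","long_mark","pot","mug"):
        try: print(n,l,[(np.round(d["rect"]),round(d["p"],2)) for d in recognise(l,n)][:2])
        except Exception as e: print(l,e)
    c=vision.calibration(n); print(c)
print(robot.current_time_s(),robot.current_eef_rot(),robot.current_tool_pos())
print(vision.calibration("wrist"))
E
```

```text
top selector [(array([260., 197., 113.,  91.]), 0.93), (array([290., 190.,  24.,  19.]), 0.61)]
top dial_cap [(array([238., 207.,  32.,  34.]), 0.95)]
top enter_top []
top long_mark [(array([261., 199., 112.,  87.]), 0.77)]
top pot [(array([324., 178.,  26.,  22.]), 0.62)]
top mug [(array([128., 139.,  36.,  34.]), 0.78)]
{'mtx': array([[427.57440135,   0.        , 255.83802779],
       [  0.        , 427.57440135, 186.56290118],
       [  0.        ,   0.        ,   1.        ]]), 'extrinsics': array([[ 0.00772876, -0.99988316,  0.01318828, -0.09027026],
       [ 0.99401441,  0.00911934,  0.10886775, -0.58988043],
       [-0.1089753 ,  0.01226793,  0.99396875, -1.29724219],
       [ 0.        ,  0.        ,  0.        ,  1.        ]])}
scene selector [(array([253., 203.,  57.,  78.]), 0.71), (array([256., 178.,  23.,  21.]), 0.25)]
scene dial_cap [(array([256., 180.,  27.,  21.]), 0.81)]
scene enter_top [(array([254., 181.,  23.,  20.]), 0.59), (array([252., 202.,  58.,  74.]), 0.49)]
scene long_mark [(array([255., 200.,  53.,  72.]), 0.68)]
scene pot [(array([236., 244.,  14.,  20.
[... 434 characters left out ...]
6,  0.81125719, -1.60360194],
       [ 0.        ,  0.        ,  0.        ,  1.        ]])}
0.7 [1.79997133e+02 1.76525867e-03 1.28838452e+01] [ 0.12262488 -0.53618245  0.24831403]
{'mtx': array([[285.52124485,   0.        , 254.38658254],
       [  0.        , 285.52124485, 190.76328491],
       [  0.        ,   0.        ,   1.        ]]), 'T_tool_cam': array([[-2.64153915e-04,  9.63572958e-01,  2.67445480e-01,
         6.62665917e-02],
       [ 9.99999952e-01,  2.97650363e-04, -8.47048856e-05,
         2.95701276e-04],
       [-1.61224581e-04,  2.67445445e-01, -9.63572991e-01,
        -1.25849708e-01],
       [ 0.00000000e+00,  0.00000000e+00,  0.00000000e+00,
         1.00000000e+00]])}
```

```bash
cat > h.py <<'E'
import numpy as np, cv2
from station import robot, fingers, vision, workorder, recognise
from scipy.spatial.transform import Rotation as R
def cam(n):
    c=vision.calibration(n)
    if n!="wrist": return c["mtx"],c["extrinsics"]
    T=np.eye(4);T[:3,:3]=R.from_euler("xyz",robot.current_eef_rot(),degrees=True).as_matrix();T[:3,3]=robot.current_tool_pos()
    return c["mtx"],np.linalg.inv(T@c["T_tool_cam"])
def unproj(K,E,u,v,z):
    d=np.array([(u-K[0,2])/K[0,0],-(v-K[1,2])/K[1,1],-1]);Rt=E[:3,:3].T
    o=-Rt@E[:3,3];d=Rt@d
    return o+d*(z-o[2])/d[2]
def proj(K,E,p):
    q=E[:3,:3]@np.asarray(p,float)+E[:3,3]
    return np.array([K[0,2]+K[0,0]*q[0]/-q[2],K[1,2]+K[1,1]*q[1]/q[2]])
E
python3 - <<'E'
from h import *
im=cv2.imread("pics/top0.png")
cv2.imwrite("pics/top0c.png",cv2.resize(im[110:260,180:380],None,fx=4,fy=4,interpolation=cv2.INTER_CUBIC))
K,E=cam("top"); print(unproj(K,E,238,207,.08),unproj(K,E,290,190,.06))
E
```

```text
[ 0.52364609 -0.03197235  0.08      ] [ 0.57805952 -0.18913285  0.06      ]
```

View pics/top0c.png

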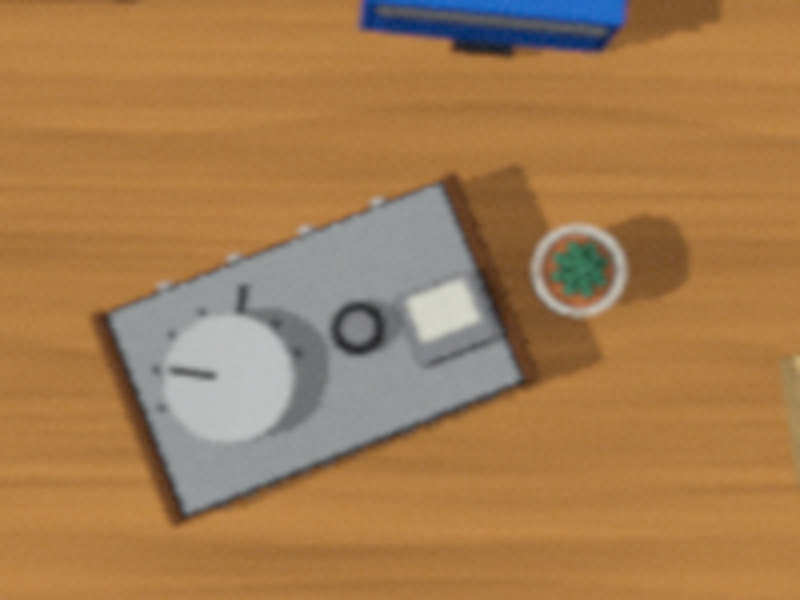

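View pics/top0.png

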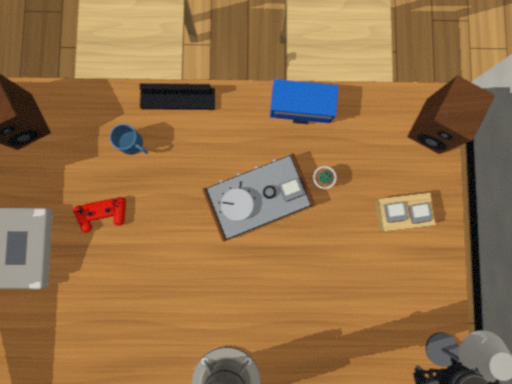

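```bash
python3 - <<'E'
from h import *
K,E=cam("top")
d=unproj(K,E,237.2,204.5,.082);b=unproj(K,E,269.5,191.75,.063);p=unproj(K,E,180+578/4,110+272/4,.07)
print(d,b,np.linalg.norm((d-b)[:2]),p,np.degrees(np.arctan2(*(d-b)[1::-1])))
for y in (-90,-45,0,45,90,135,180): print(y,np.round(robot.inverse_kinematics([d[0],d[1],.12],[180,0,y]),0))
fingers.gripper_to(0.0)
robot.move_to([d[0]-0.06,d[1]-.03,.26],[180,0,0])
K,E=cam("wrist"); im=vision.grab_frame("wrist"); cv2.imwrite("pics/w0.png",im[:,:,::-1])
for l in ("dial_cap","enter_top","long_mark"): print(l,[(np.round(q["rect"]),round(q["p"],2)) for q in recognise(l,"wrist")][:2])
np.savez("w0.npz",K=K,E=E); print(proj(K,E,d),proj(K,E,b),robot.current_time_s())
E
```

```text
[ 0.5309572  -0.02955652  0.082     ] [ 0.57184583 -0.12652427  0.063     ] 0.10523604313565714 [ 0.61461086 -0.29310845  0.07      ] 112.86380753310758
-90 [ -43.   35.   65.  102.  -35.   66. -148.]
-45 [  22.   24.  -27.   99.   13.   59. -145.]
0 [  28.   26.  -35.   99.   17.   60. -103.]
45 [ 30.  27. -38.  99.  18.  61. -59.]
90 [ 32.  28. -41.  99.  20.  61. -16.]
135 [ 33.  28. -43.  99.  22.  62.  28.]
180 [ 35.  29. -46.  99.  24.  62.  71.]
dial_cap [(array([223., 116.,  89.,  93.]), 0.65)]
enter_top [(array([318.,  77.,  25.,  28.]), 0.78)]
long_mark [(array([280., 104., 314., 209.]), 0.83)]
[223.12834499 117.9206118 ] [315.54941335  77.36395858] 3.7833
```

View pics/w0.png

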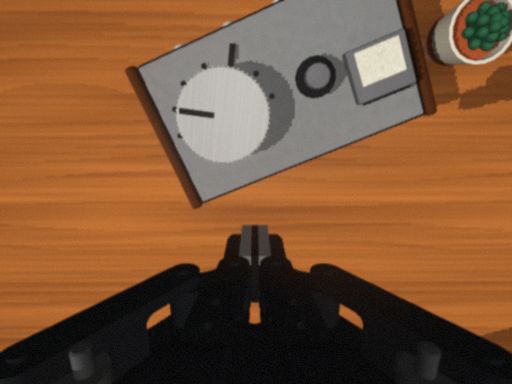

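```bash
cat >> h.py <<'E'
C=np.array([.531,-.0296]); RAD=.035; W=lambda a:C+RAD*np.array([np.cos(np.radians(a)),np.sin(np.radians(a))])
def turn(a0,deg,yaw0,n,fz=9.):
    p=W(a0); robot.move_to([*p,.115],[180,0,yaw0])
    f0=robot.current_contact_force()[2]
    print("stop",robot.line_to([*p,.0925],velocity=.02,f_stop=fz))
    z=robot.current_tool_pos()[2]; f=robot.current_contact_force()[2]-f0; print("z",z,"f",f)
    if abs(f)<4: print("light"); 
    for k in range(1,n+1):
        s=deg*k/n
        robot.line_to([*W(a0-s),z],[180,0,yaw0-s],velocity=.03)
        F=np.array(robot.current_contact_force());f=abs(F[2]-f0); print(round(s),round(z,4),np.round(F,1))
        if f>15: z+=.0006
        elif f<7: z-=.0006
        if f>26: print("too hard");break
    p=robot.current_tool_pos(); robot.line_to([p[0],p[1],.12],velocity=.05)
E
python3 - <<'E'
from h import *
print(robot.tip_reach)
turn(135,90,120,9)
K,E=cam("top"); im=vision.grab_frame("top"); cv2.imwrite("pics/top1.png",cv2.resize(im[110:260,180:380,::-1],None,fx=4,fy=4,interpolation=cv2.INTER_CUBIC))
p=C+[-.08,-.03]; robot.move_to([*p,.26],[180,0,0])
im=vision.grab_frame("wrist"); cv2.imwrite("pics/w1.png",im[:,:,::-1]); print(robot.current_time_s())
E
```

```text
0.017
stop True
z 0.09425087622645556 f 9.840432146169805
10 0.0943 [-2.1  0.8  8.1]
20 0.0943 [-0.2  2.4  6.6]
30 0.0937 [-1.4  1.5  6.8]
40 0.0931 [-0.3  1.8  8.4]
50 0.0931 [0.1 1.9 6.7]
60 0.0925 [-0.1  2.8  8.6]
70 0.0925 [0.3 1.9 8.2]
80 0.0925 [1.9 1.4 7.1]
90 0.0925 [0.9 2.9 8.5]
11.1
```

View pics/w1.png

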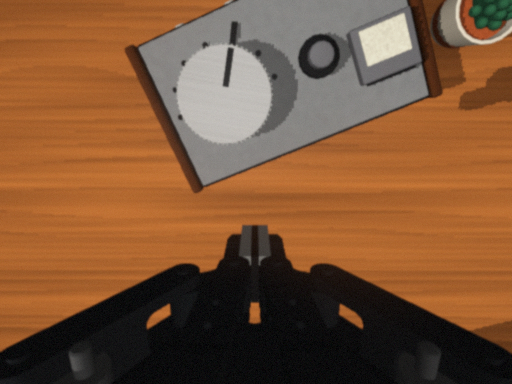

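Pointer (230,65) now lines up with the long bar (234,33); the button is at (320,56). Pressing it next.

```bash
python3 - <<'E'
from h import *
K,E=cam("wrist"); print(unproj(K,E,320,56,.064),unproj(K,E,224,92,.082))
b=np.array([.572,-.1263])
robot.move_to([*b,.12],[180,0,113])
print(robot.line_to([*b,.068],velocity=.03,f_stop=12),robot.current_tool_pos(),robot.current_contact_force())
robot.pause(.15)
robot.line_to([*b,.14],velocity=.1)
p=C+[-.08,-.03]; robot.move_to([*p,.26],[180,0,0])
im=vision.grab_frame("wrist"); cv2.imwrite("pics/w2.png",im[:,:,::-1]); print(robot.current_time_s())
E
```

```text
[ 0.5720472  -0.12667463  0.064     ] [ 0.53574508 -0.02880876  0.082     ]
True [ 0.57193508 -0.12630866  0.08823277] [-0.8039427   0.34822218  4.46062944]
16.275
```

View pics/w2.png

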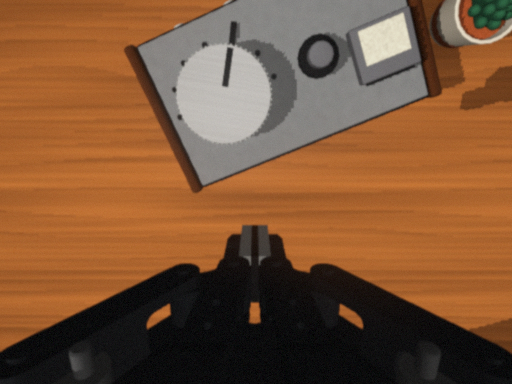

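Dial unchanged, but the press force reading is ambiguous (stopped early, 4.5 N). I'll press again in steps, logging force against depth.

```bash
python3 - <<'E'
from h import *
b=np.array([.572,-.1263])
robot.move_to([*b,.11],[180,0,113]); f0=np.array(robot.current_contact_force())
robot.line_to([*b,.097],velocity=.05)
z=.097
while z>.070:
    z-=.001; robot.line_to([*b,z],velocity=.01)
    F=np.array(robot.current_contact_force())-f0; print(round(z,3),round(robot.current_tool_pos()[2],4),np.round(F,1))
    if np.linalg.norm(F)>14: break
robot.pause(.2); print(robot.current_contact_force())
im=vision.grab_frame("wrist"); cv2.imwrite("pics/w3.png",im[:,:,::-1])
robot.line_to([*b,.14],velocity=.1); print(robot.current_time_s())
E
```

```text
0.096 0.0962 [-0.2 -0.5 -0.7]
0.095 0.095 [-0.5  0.1  0.4]
0.094 0.0943 [1.  0.4 0.7]
0.093 0.0932 [-0.3 -0.3  1.1]
0.092 0.0922 [ 0.3 -0.5  2. ]
0.091 0.0912 [-0.3 -0.7  2.5]
0.09 0.0902 [ 0.3 -0.2  3.3]
0.089 0.0892 [ 1.5 -0.3  3.2]
0.088 0.0882 [ 0.6 -0.4  4.2]
0.087 0.0881 [-1.1  0.4  9.1]
0.086 0.088 [-2.3 -0.5 14.1]
[-2.94677492 -0.26842639 13.95162456]
22.0
```

View pics/w3.png

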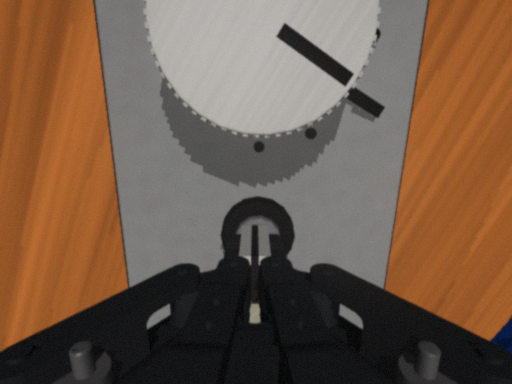

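The force log shows the full 6 mm of spring travel and then the hard stop, with the fingertip centred on the button at (258,235). The pointer is still at the long bar (365,100), and the arm is now clear.

```bash
python3 - <<'E'
from h import *
robot.line_to([.52,-.1,.25],velocity=.15); robot.pause(.3); print(workorder.close_job())
E
```

```text
the job is handed in; nothing more can be done
None
```

I turned the dial three clicks clockwise to the long mark and pressed the button down to its stop; I then lifted clear and handed the job in at about 23 s, touching no loose items; no verdict came back.

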